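Seed jars into the rack in the same order

ROBOT

A 6-joint arm with a two-finger parallel gripper is mounted at the origin on the work surface. World frame = base frame: x ahead of the robot, y to its left, z up, the work surface at z = 0. Lengths are in m, angles in rad, forces in N, time in s.
With the tool pointing down it reaches from about 0.35 to 0.725 m from the base axis. Payload 4.3 kg.
Tool frame: the origin (TCP) lies at the centre of the arm's flange, where the gripper is bolted on; the fingertips stand 173 mm ahead of it and the grasp point (between the pads) lies 155 mm ahead of it; z points along the fingers, x is the direction in which the jaws open and shut, and the axes are right-handed (so a half turn about z gives the same grasp; the last joint's range is limited). The gripper opens to 85 mm and grips with 20 to 120 N. Pads are 22 mm wide; open, the fingers measure 114 mm over their backs; the gripper's body (76 mm by 85 mm) begins 54 mm behind the grasp point. The pads swing forward as they close: fully open they stand 13 mm farther back than shut.
Start: joints at [-1.42, 0.377, 0.081, 1.274, 0, 1.46], TCP at [0.148, -0.556, 0.405] pointing down, gripper open.
Joint ranges: [-2.72, 2.72], [-0.84, 1.66], [-1.02, 1.22], [-1.77, 2.12], [-1.37, 1.28], [-3.14, 3.14]. Speed limits (rad/s): [2.57, 2.57, 3.14, 3.14, 3.14, 3.14].

INTERFACE

Orientations are given as [roll, pitch, yaw] about the fixed x, y, z axes, in that order (R = Rz(yaw) Ry(pitch) Rx(roll)).
In Python, from workcell import r gives the robot as it stands.
- The arm moves only by the shell command python3 -m handwheel 'ROWS' [FORCE]. ROWS is JSON, a list that holds one entry, the list of rows, each a list of 7 numbers: the finger opening in mm, from 0 to 85.4, then the shift along the world's x, y, z in mm, then the turn, a rotation vector about the world's x, y, z in rad. A call has exactly 8 rows; each row shifts and turns the commanded pose from where the row before left it; what a row does not reach is not made up. A row lasts 1/12 s, in which the tool goes at most 41.7 mm and 7.16 degrees, less where a joint would pass 70% of its speed; a pose out of reach is approached as far as the arm can. A call with a gripper value outside its range is refused whole. The fingers move at their own pace and stop on an object; FORCE is the grip in N (left out, the last holds). Time passes only in rows, so rows that do not move let the fingers close, or fill a call up. It gives the time, the measured TCP pose, the force and the opening at its end, in the units of the state.
- r.get_state(): the state, without advancing time (a new reading comes with each control period).
- r.capture(name): name is "side" or "top" or "wrist"; returns (picture, depth): 384x512x3 uint8, red, green, blue; 384x512 float32, m along the optical axis (not along the pixel's ray), 0 where there is no reading.
- r.camera_params(name): a dict with "fx", "fy", "cx", "cy" (pixels), "R" (3x3) and "t" (3): a world point X has camera coordinates R X + t; the wrist camera has in their place "mount" (4x4, takes a point from camera to tool coordinates, whose origin is the TCP and whose axes are the tool frame's). Camera axes: x right, y down, z forward; pixel columns grow to the right and rows downward; lengths in m; the calibration is good to about 2 mm. A picture is of the moment at which its call begins: read the wrist's pose just before it. camera_params takes no time and is no camera call.
- r.close_job(): hands the job in, once; it reports no verdict.
The state is a dict: "clock": time; "joints": joint angles; "qvel": joint speeds; "joint_efforts": joint torques, N m; "tool_pos": TCP position; "eef_rot": TCP orientation; "force": force on the tool from outside, world axes, zero at the start; "wrist_torque": the same for the moment, N m; "width": finger opening in m.
Only numpy, scipy, OpenCV 4.12 (cv2) and the standard library are available. Lean on these libraries where they do the work, as an engineer would, in place of code of your own. Each camera call takes 0.05 s, during which the arm holds its last target.

TASK

Move the four seed jars from the green tray into the wooden rack, one to a compartment, keeping the same left-to-right order in which they stand now: they carry no labels, and their place in the row is the only record of what is in them. Keep them upright and set them down rather than dropping them, so that each stands flat on the floor of its compartment.

Things in the scene. Friction and masses are not known exactly. Their poses are not given: they have to be found in the camera images.
- tall_tin_mid (a point): tall slim round tin of bright metal: 80 mm high, 44 mm across with straight sides up to 64 mm, then a lid 36 mm across; centre 40 mm above its underside. This point is its centre, half-way up; z is its upright axis. Loose, about 110 g, closed, nothing spills. Stands upright at the start in a cell of the green tray, within 4 mm of the cell's middle.
- crock_mid (a point): short fat round stoneware jar, cream, with a cork: 70 mm high in all, 60 mm across with straight sides from 3 to 48 mm above its underside, then a shoulder to the cork; centre 35 mm above its underside. This point is its centre, half-way up; z is its upright axis. Loose, about 240 g, closed, nothing spills. Stands upright at the start in a cell of the green tray, within 4 mm of the cell's middle.
- square_tin_mid (a point): square metal tin with a small round screw lid: 76 mm high in all, body 48 x 48 mm with straight sides up to 64 mm, lid 36 mm across; centre 38 mm above its underside. Its x and y axes are square to its flat sides; it may stand turned up to 0.2 rad to the tray. This point is its centre, half-way up; z is its upright axis. Loose, about 130 g, closed, nothing spills. Stands upright at the start in a cell of the green tray, within 4 mm of the cell's middle.
- canister_mid (a point): round turned wooden canister with a domed lid and a little knob on top: 80 mm high in all, 54 mm across with straight sides up to 54 mm, lid rim 53 mm; centre 40 mm above its underside. This point is its centre, half-way up; z is its upright axis. Loose, about 140 g, closed, nothing spills. Stands upright at the start in a cell of the green tray, within 4 mm of the cell's middle.
- cell_tall_tin: one of four alike moss-green square plastic cells clipped in a row into the green tray: 80 mm square, 12 mm high, 2 mm walls and floor, so the jar stands on a floor 2 mm above this origin, 5 mm above the bench (origin: underside centre of the cell; z up, y along the row to the left). It never moves: it is the cell in which the tall tin stands at the start, and so still shows that jar's place in the row after the jar has gone.
- cell_crock: one of four alike moss-green square plastic cells clipped in a row into the green tray: 80 mm square, 12 mm high, 2 mm walls and floor, so the jar stands on a floor 2 mm above this origin, 5 mm above the bench (origin: underside centre of the cell; z up, y along the row to the left). It never moves: it is the cell in which the crock stands at the start, and so still shows that jar's place in the row after the jar has gone.
- cell_square_tin: one of four alike moss-green square plastic cells clipped in a row into the green tray: 80 mm square, 12 mm high, 2 mm walls and floor, so the jar stands on a floor 2 mm above this origin, 5 mm above the bench (origin: underside centre of the cell; z up, y along the row to the left). It never moves: it is the cell in which the square tin stands at the start, and so still shows that jar's place in the row after the jar has gone.
- cell_canister: one of four alike moss-green square plastic cells clipped in a row into the green tray: 80 mm square, 12 mm high, 2 mm walls and floor, so the jar stands on a floor 2 mm above this origin, 5 mm above the bench (origin: underside centre of the cell; z up, y along the row to the left). It never moves: it is the cell in which the wooden canister stands at the start, and so still shows that jar's place in the row after the jar has gone.
- tray: narrow moss-green plastic tray, fixed on the bench, 104 x 352 mm over its rim, 15 mm high, that holds the four cells in one row 82 mm apart: they sit at +123, +41, -41 and -123 mm along its y. Origin: underside centre, at bench height; x away from the robot, y along the row to the left as seen from the robot (it may be turned by up to 0.12 rad), z up. It stands nearer to or farther from the robot than the rack.
- rack: low open wooden seed rack, fixed on the bench, 90 x 342 mm, empty at the start: base board 8 mm thick, with walls and dividers 6 mm thick rising to 18 mm, making four square compartments (78 x 78 mm inside) in one row, centred at +126, +42, -42 and -126 mm along its y; their floor is 8 mm above the origin. Origin: underside centre, at bench height; x away from the robot, y along the row to the left as seen from the robot (it may be turned by up to 0.12 rad), z up.

How it is judged:
At the end, for the whole second after the job is handed in: Each jar stands in the rack compartment with the same place in the row, from the left, as its cell in the tray: middle within 22 mm of the compartment's middle each way, foot on its floor (height within 5 mm), upright within 0.12 rad, at rest, let go (((y of cell_tall_tin in the frame of tray between 0.103 and 0.143 m and y of tall_tin_mid in the frame of rack between 0.104 and 0.148 m) or (y of cell_tall_tin in the frame of tray between 0.021 and 0.061 m and y of tall_tin_mid in the frame of rack between 0.02 and 0.064 m) or (y of cell_tall_tin in the frame of tray between -0.061 and -0.021 m and y of tall_tin_mid in the frame of rack between -0.064 and -0.02 m) or (y of cell_tall_tin in the frame of tray between -0.143 and -0.103 m and y of tall_tin_mid in the frame of rack between -0.148 and -0.104 m)) and x of tall_tin_mid in the frame of rack between -0.022 and 0.022 m and z of tall_tin_mid in the frame of rack between 0.043 and 0.053 m and angle between each of tall_tin_mid, crock_mid, square_tin_mid, canister_mid's own z axis and vertical below 0.12 rad and linear speed of each of tall_tin, crock, square_tin, canister below 0.02 m/s and ((y of cell_crock in the frame of tray between 0.103 and 0.143 m and y of crock_mid in the frame of rack between 0.104 and 0.148 m) or (y of cell_crock in the frame of tray between 0.021 and 0.061 m and y of crock_mid in the frame of rack between 0.02 and 0.064 m) or (y of cell_crock in the frame of tray between -0.061 and -0.021 m and y of crock_mid in the frame of rack between -0.064 and -0.02 m) or (y of cell_crock in the frame of tray between -0.143 and -0.103 m and y of crock_mid in the frame of rack between -0.148 and -0.104 m)) and x of crock_mid in the frame of rack between -0.022 and 0.022 m and z of crock_mid in the frame of rack between 0.038 and 0.048 m and ((y of cell_square_tin in the frame of tray between 0.103 and 0.143 m and y of square_tin_mid in the frame of rack between 0.104 and 0.148 m) or (y of cell_square_tin in the frame of tray between 0.021 and 0.061 m and y of square_tin_mid in the frame of rack between 0.02 and 0.064 m) or (y of cell_square_tin in the frame of tray between -0.061 and -0.021 m and y of square_tin_mid in the frame of rack between -0.064 and -0.02 m) or (y of cell_square_tin in the frame of tray between -0.143 and -0.103 m and y of square_tin_mid in the frame of rack between -0.148 and -0.104 m)) and x of square_tin_mid in the frame of rack between -0.022 and 0.022 m and z of square_tin_mid in the frame of rack between 0.041 and 0.051 m and ((y of cell_canister in the frame of tray between 0.103 and 0.143 m and y of canister_mid in the frame of rack between 0.104 and 0.148 m) or (y of cell_canister in the frame of tray between 0.021 and 0.061 m and y of canister_mid in the frame of rack between 0.02 and 0.064 m) or (y of cell_canister in the frame of tray between -0.061 and -0.021 m and y of canister_mid in the frame of rack between -0.064 and -0.02 m) or (y of cell_canister in the frame of tray between -0.143 and -0.103 m and y of canister_mid in the frame of rack between -0.148 and -0.104 m)) and x of canister_mid in the frame of rack between -0.022 and 0.022 m and z of canister_mid in the frame of rack between 0.043 and 0.053 m); the robot touches nothing.
It fails at once if a jar is tipped by more than about 35 degrees (angle between any of tall_tin_mid, crock_mid, square_tin_mid, canister_mid's own z axis and vertical above 0.6 rad).
It fails at once if a jar is dropped (falls free from more than about 3 cm) ((contact force between the fingers and tall_tin below 0.05 N and linear speed of tall_tin above 0.8 m/s) or (contact force between the fingers and crock below 0.05 N and linear speed of crock above 0.8 m/s) or (contact force between the fingers and square_tin below 0.05 N and linear speed of square_tin above 0.8 m/s) or (contact force between the fingers and canister below 0.05 N and linear speed of canister above 0.8 m/s)).
It also fails if it takes over 96 s, if anything falls off the work surface, if the arm or the gripper's body presses on something with over 40 N, if the wrist force passes 120 N, or if a joint passes its speed limit or range.

## Working session

There is one attempt and no reset: what is moved stays moved. The work goes in short steps, Python scripts to look and compute and a shell command to move; the robot and the scene stay as the last step left them, time stands still between calls to the robot, and variables do not carry over. Pictures are saved under pics/ and viewed, and the job is handed in when it is done.

```bash
ls; mkdir -p pics; python3 - <<'E'
from workcell import r
import cv2, numpy as np
s=r.get_state(); print({k:np.round(v,3).tolist() for k,v in s.items()})
for n in ("top","side"):
    p,d=r.capture(n); cv2.imwrite(f"pics/{n}0.png",p[:,:,::-1]); np.savez(f"pics/{n}0.npz",p=p,d=d)
    c=r.camera_params(n); print(n,{k:np.round(v,3).tolist() for k,v in c.items()})
c=r.camera_params("wrist");print({k:np.round(v,3).tolist() for k,v in c.items()})
E
```

```text
pics
{'clock': 0.0, 'joints': [-1.42, 0.378, 0.08, 1.274, -0.0, 1.46], 'qvel': [0.0, 0.001, -0.0, -0.0, -0.001, 0.0], 'joint_efforts': [-0.001, -46.36, 26.988, 0.021, -0.0, 0.0], 'tool_pos': [0.148, -0.555, 0.404], 'eef_rot': [-3.141, 0.002, -1.31], 'force': [-1.069, 0.487, -0.127], 'wrist_torque': [-0.007, -0.011, -0.085], 'width': 0.085}
top {'fx': 347.41, 'fy': 347.41, 'cx': 254.632, 'cy': 188.927, 'R': [[0.007, -1.0, 0.015], [-0.994, -0.008, -0.11], [0.11, -0.014, -0.994]], 't': [-0.021, 0.537, 0.669]}
side {'fx': 444.566, 'fy': 444.566, 'cx': 256.535, 'cy': 188.495, 'R': [[0.962, -0.272, 0.006], [-0.211, -0.762, -0.612], [0.171, 0.587, -0.791]], 't': [-0.517, 0.128, 0.746]}
{'fx': 314.417, 'fy': 314.417, 'cx': 253.161, 'cy': 190.371, 'mount': [[1.0, -0.0, -0.0, 0.0], [0.001, 0.947, 0.32, -0.082], [0.0, -0.32, 0.947, 0.032], [0.0, 0.0, 0.0, 1.0]]}
```

View pics/top0.png

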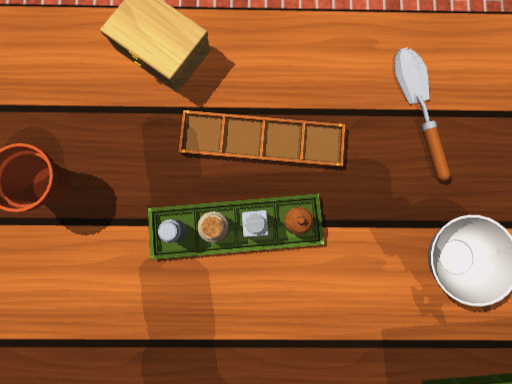

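View pics/side0.png

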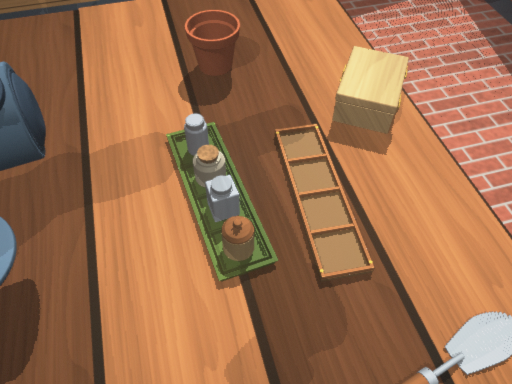

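The top view shows the tray with, left to right, the tall tin (170,230), crock (212,227), square tin (255,223) and canister (299,220). The empty rack spans (182,112)–(346,166), with a box near its left end and a pot at (22,178). Next I measure poses.

```bash
cat > h.py <<'E'
import numpy as np, cv2
from workcell import r
def ray(n,uv,z):
    c=r.camera_params(n);R=np.array(c["R"]);t=np.array(c["t"])
    uv=np.atleast_2d(uv).astype(float)
    d=np.c_[(uv[:,0]-c["cx"])/c["fx"],(uv[:,1]-c["cy"])/c["fy"],np.ones(len(uv))]@R
    C=-R.T@t
    return C+d*((z-C[2])/d[:,2])[:,None]
def cloud(n,d):
    c=r.camera_params(n);R=np.array(c["R"]);t=np.array(c["t"])
    v,u=np.mgrid[:d.shape[0],:d.shape[1]]
    P=np.stack([(u-c["cx"])/c["fx"]*d,(v-c["cy"])/c["fy"]*d,d],-1)
    return (P-t)@R
E
python3 - <<'E'
from h import *
f=np.load("pics/top0.npz");p,d=f["p"],f["d"];W=cloud("top",d)
hsv=cv2.cvtColor(p,cv2.COLOR_RGB2HSV)
print(hsv[205,160],hsv[114,205],hsv[140,205],hsv[130,165], hsv[185,100])
g=cv2.inRange(hsv,(35,60,20),(75,255,255)); g[:180]=0;g[270:]=0
cs,_=cv2.findContours(g,0,2);c=max(cs,key=cv2.contourArea)
def rect(W2):
    (cx,cy),(w,h),a=cv2.minAreaRect(W2.astype(np.float32)); b=cv2.boxPoints(((cx,cy),(w,h),a))
    if w>h: e=a
    else: e=a+90
    return (cx,cy),(w,h),(e-90+90)%180-90
P=ray("top",c.reshape(-1,2),.013)[:,:2]; print("tray",rect(P))
# rack: bright rim via height
z=W[...,2]; m=((z>.012)&(z<.024)&(d>0)).astype(np.uint8)*255; m[:100]=0;m[180:]=0;m[:,:175]=0;m[:,355:]=0
cv2.imwrite("pics/rm.png",np.hstack([m]))
pts=np.argwhere(m)[:,::-1]; P=ray("top",pts,.018)[:,:2]; print("rack",rect(P))
# jars tops
for nm,(u,v) in dict(tall=(170,230),crock=(212,227),sq=(255,223),can=(299,220)).items():
    w=W[v-22:v+23,u-22:u+23].reshape(-1,3); 
    for lo,hi in((.03,.045),(.045,.06),(.06,.075),(.075,.095)):
        q=w[(w[:,2]>lo)&(w[:,2]<hi)]
        if len(q)>8: print(nm,lo,len(q),q[:,:2].min(0).round(3),q[:,:2].max(0).round(3),((q.min(0)+q.max(0))/2).round(4),q[:,2].max().round(3))
b=W[0:90,95:215].reshape(-1,3);b=b[b[:,2]>.03];print("box",b.min(0),b.max(0))
b=W[140:215,0:60].reshape(-1,3);b=b[b[:,2]>.03];print("pot",b.min(0),b.max(0))
E
```

```text
[ 11 191  80] [ 12 190 161] [ 15 168 162] [ 11 188  95] [ 11 191  56]
tray ((0.4633592963218689, 0.020451262593269348), (0.10303013026714325, 0.35314643383026123), 5.229354381561279)
rack ((0.6465454697608948, -0.032187119126319885), (0.34115496277809143, 0.09108729660511017), -4.4199676513671875)
tall 0.03 31 [0.435 0.121] [0.476 0.14 ] [0.4556 0.1305 0.0374] 0.044
tall 0.045 30 [0.434 0.121] [0.476 0.139] [0.4548 0.1299 0.052 ] 0.058
tall 0.06 129 [0.434 0.121] [0.475 0.162] [0.4547 0.1415 0.0672] 0.074
tall 0.075 312 [0.437 0.125] [0.471 0.159] [0.4539 0.1422 0.0817] 0.088
crock 0.045 291 [0.434 0.034] [0.492 0.093] [0.4628 0.0635 0.0525] 0.06
crock 0.06 361 [0.44  0.041] [0.485 0.086] [0.4627 0.0633 0.0675] 0.075
crock 0.075 108 [0.444 0.045] [0.481 0.081] [0.4626 0.0629 0.0761] 0.077
sq 0.06 355 [ 0.444 -0.043] [0.493 0.007] [ 0.4688 -0.0179  0.0691] 0.074
sq 0.075 287 [ 0.452 -0.034] [ 0.485 -0.001] [ 0.4686 -0.0177  0.0805] 0.083
can 0.03 16 [ 0.45  -0.094] [ 0.489 -0.075] [ 0.4696 -0.0849  0.0372] 0.044
can 0.045 29 [ 0.45  -0.102] [ 0.502 -0.076] [ 0.4762 -0.0889  0.0538] 0.06
can 0.06 542 [ 0.45  -0.129] [ 0.502 -0.077] [ 0.4761 -0.1027  0.0677] 0.075
can 0.075 51 [ 0.469 -0.108] [ 0.482 -0.095] [ 0.4756 -0.1016  0.0828] 0.086
box [ 0.46030627 -0.00718796  0.03012032] [0.90885255 0.28972151 0.72454873]
pot [ 0.46030627 -0.00718796  0.03001672] [0.60804453 0.45300396 0.72454873]
```

```bash
python3 - <<'E'
import cv2
p=cv2.imread("pics/top0.png"); cv2.imwrite("pics/crop.png",cv2.resize(p[100:270,140:355],None,fx=3.6,fy=3.5,interpolation=2))
E
```

```text
(no output)
```

View pics/crop.png

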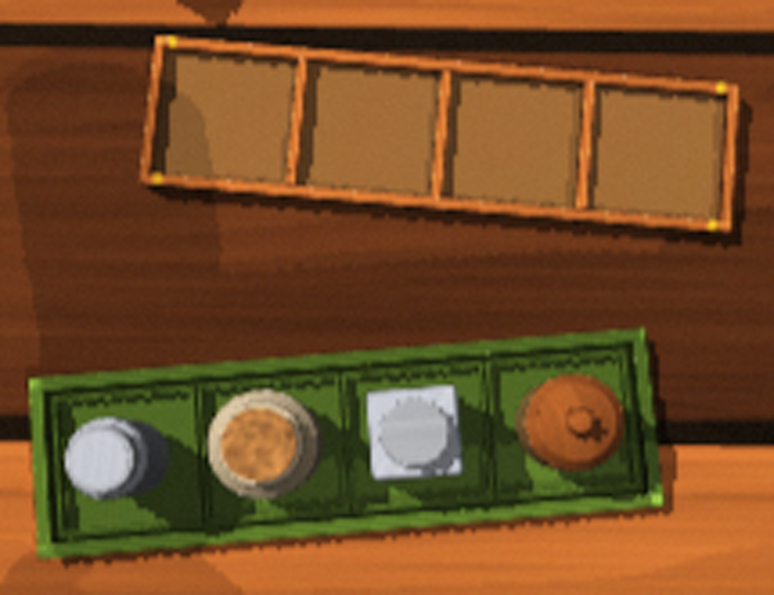

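View pics/rm.png

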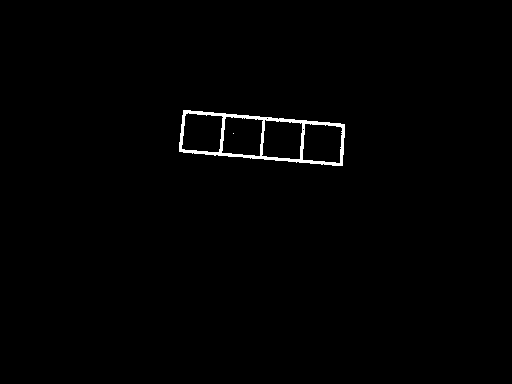

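```bash
python3 - <<'E'
from h import *
f=np.load("pics/top0.npz");p,d=f["p"],f["d"];W=cloud("top",d)
ok=d>0;z=np.where(ok,W[...,2],0)
m=((z>.062)&(z<.09)).astype(np.uint8); m[:,:235]=0;m[:,278:]=0;m[:200]=0;m[250:]=0
c=cv2.findContours(m,0,2)[0];c=max(c,key=cv2.contourArea).reshape(-1,2)
print("sq",cv2.minAreaRect(ray("top",c,.069)[:,:2].astype(np.float32)))
for nm,s in dict(box=np.s_[0:95,95:215],pot=np.s_[135:220,0:60],bowl=np.s_[210:310,425:512]).items():
    b=W[s][ok[s]];b=b[(b[:,2]>.03)&(b[:,2]<.3)];print(nm,b.min(0).round(3),b.max(0).round(3))
b=W[0:95,95:215][ok[0:95,95:215]];b=b[b[:,2]>.03];print(b[b[:,0].argmin()])
E
python3 -m handwheel '[[[85,20.5,28.3,0,0,0,0.0875],[85,20.5,28.3,0,0,0,0.0875],[85,20.5,28.3,0,0,0,0.0875],[85,20.5,28.3,0,0,0,0.0875],[85,20.5,28.3,0,0,0,0.0875],[85,20.5,28.3,0,0,0,0.0875],[85,20.5,28.3,0,0,0,0.0875],[85,20.5,28.3,0,0,0,0.0875]]]' 40
```

```text
sq ((0.46903854608535767, -0.016995150595903397), (0.047610942274332047, 0.04756566509604454), 4.9415178298950195)
box [0.746 0.08  0.03 ] [0.909 0.29  0.082]
pot [0.486 0.343 0.03 ] [0.608 0.453 0.112]
bowl [ 0.32  -0.508  0.03 ] [ 0.487 -0.346  0.073]
[0.74646349 0.14950042 0.07359069]
clock: 0.77
tool_pos: [0.3128, -0.3275, 0.4044]
eef_rot: [-3.141, 0.001, -0.606]
force: [-0.5, -0.1, -1.3]
width: 0.0852
```

```bash
python3 -m handwheel '[[[85,20.4,28.1,-10,0,0,0.087],[85,20.4,28.1,-10,0,0,0.087],[85,20.4,28.1,-10,0,0,0.087],[85,20.4,28.1,-10,0,0,0.087],[85,20.4,28.1,-10,0,0,0.087],[85,20.4,28.1,-10,0,0,0.087],[85,20.4,28.1,-10,0,0,0.087],[85,20.4,28.1,-10,0,0,0.087]]]'
python3 - <<'E'
from h import *
s=r.get_state();p,d=r.capture("wrist");cv2.imwrite("pics/w1.png",p[:,:,::-1]);np.savez("pics/w1.npz",p=p,d=d)
c=r.camera_params("wrist");M=np.array(c["mount"])
from scipy.spatial.transform import Rotation as Ro
T=np.eye(4);T[:3,:3]=Ro.from_euler("xyz",s["eef_rot"]).as_matrix();T[:3,3]=s["tool_pos"]
print(T.round(3))
v,u=np.mgrid[:384,:512];P=np.stack([(u-c["cx"])/c["fx"]*d,(v-c["cy"])/c["fy"]*d,d,np.ones_like(d)],-1)
W=P@(T@M).T;W=W[...,:3];ok=d>0
# jar tops by height & region
for nm,(x,y) in dict(tall=(.454,.142),crock=(.4627,.0633),sq=(.4687,-.0178),can=(.476,-.1025)).items():
    q=W[ok&(np.hypot(W[...,0]-x,W[...,1]-y)<.04)&(W[...,2]>.055)&(W[...,2]<.1)]
    if len(q): print(nm,len(q),q.min(0).round(4),q.max(0).round(4),((q.min(0)+q.max(0))/2).round(4))
E
```

```text
clock: 1.43
tool_pos: [0.4759, -0.1026, 0.324]
eef_rot: [-3.141, 0.0, 0.09]
force: [1.2, -0.5, 0.7]
width: 0.0848
[[ 0.996  0.09  -0.     0.476]
 [ 0.09  -0.996  0.    -0.103]
 [-0.    -0.    -1.     0.324]
 [ 0.     0.     0.     1.   ]]
sq 5243 [ 0.4427 -0.0426  0.0635] [0.4935 0.0084 0.0821] [ 0.4681 -0.0171  0.0728]
can 3513 [ 0.448  -0.1288  0.055 ] [ 0.5004 -0.0756  0.0846] [ 0.4742 -0.1022  0.0698]
```

View pics/w1.png

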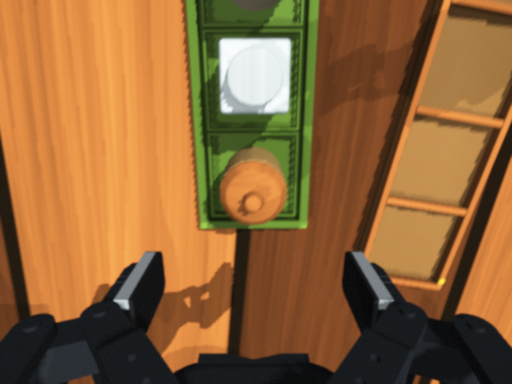

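The wrist view shows the canister (254,188) centred between the open fingers and the square tin at (254,75). Both views agree within 2 mm, so I descend.

```bash
python3 -m handwheel '[[[85,-1,0,-15,0,0,0],[85,0,0,-20,0,0,0],[85,0,0,-20,0,0,0],[85,0,0,-20,0,0,0],[85,0,0,-20,0,0,0],[85,0,0,-16,0,0,0],[85,0,0,-12,0,0,0],[85,0,0,-8,0,0,0]]]'
python3 -m handwheel '[[[50,0,0,0,0,0,0],[45,0,0,0,0,0,0],[45,0,0,0,0,0,0],[45,0,0,0,0,0,0],[45,0,0,0,0,0,0],[45,0,0,0,0,0,0],[45,0,0,0,0,0,0],[45,0,0,0,0,0,0]]]' 40
```

```text
clock: 2.15
tool_pos: [0.4735, -0.1042, 0.1921]
eef_rot: [-3.14, 0.003, 0.086]
force: [-0.8, 0.1, 0.4]
width: 0.0848
clock: 2.82
tool_pos: [0.475, -0.1046, 0.1945]
eef_rot: [3.141, -0.002, 0.086]
force: [-0.7, -0.5, 6.0]
width: 0.0527
```

```bash
python3 -m handwheel '[[[40,0,0,4,0,0,0],[40,0,0,8,0,0,0],[40,0,0,12,0,0,0],[40,0,0,16,0,0,0],[40,0,0,16,0,0,0],[40,0,0,12,0,0,0],[40,0,0,8,0,0,0],[40,0,0,4,0,0,0]]]'
python3 - <<'E'
from h import *
p,d=r.capture("side");cv2.imwrite("pics/s1.png",p[:,:,::-1])
s=r.get_state();print(s["tool_pos"],s["force"],s["width"])
E
```

```text
clock: 3.48
tool_pos: [0.4748, -0.1044, 0.275]
eef_rot: [3.141, -0.002, 0.086]
force: [-0.5, 0.7, -1.4]
width: 0.0528
[ 0.4748087  -0.10446879  0.27508415] [-1.1063848   0.37619204 -1.08766809] 0.05271546626127255
```

View pics/s1.png

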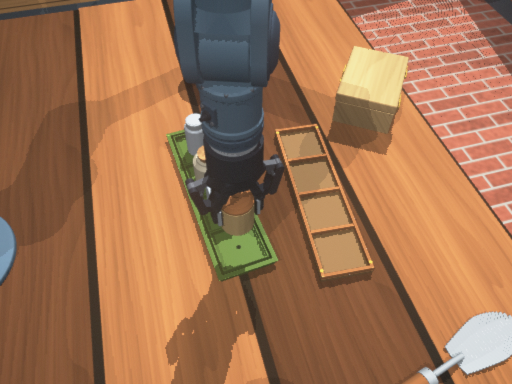

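Side view shows the canister lifted upright in the jaws (245,215), its cell empty. I carry it to the rightmost compartment.

```bash
python3 -m handwheel '[[[40,8,-3,0,0,0,-0.02],[40,20,-7,0,0,0,-0.02],[40,28,-9,0,0,0,-0.021],[40,30,-10,0,0,0,-0.021],[40,30,-10,0,0,0,-0.021],[40,24,-9,0,0,0,-0.02],[40,14,-5,0,0,0,-0.02],[40,8,-2,0,0,0,-0.02]]]'
python3 -m handwheel '[[[40,0,0,-4,0,0,0],[40,0,0,-8,0,0,0],[40,0,0,-12,0,0,0],[40,0,0,-12,0,0,0],[40,0,0,-12,0,0,0],[40,0,0,-10,0,0,0],[40,0,0,-6,0,0,0],[40,0,0,0,0,0,0]]]'
python3 - <<'E'
from h import *
s=r.get_state();p,d=r.capture("wrist");cv2.imwrite("pics/w2.png",p[:,:,::-1])
print(s["tool_pos"],s["eef_rot"],s["force"])
E
```

```text
clock: 4.2
tool_pos: [0.6385, -0.1604, 0.2718]
eef_rot: [3.142, 0.0, -0.079]
force: [0.2, -0.3, -1.7]
width: 0.0527
clock: 4.87
tool_pos: [0.635, -0.1588, 0.2073]
eef_rot: [-3.14, 0.004, -0.077]
force: [0.2, 0.1, -1.9]
width: 0.0529
[ 0.63500778 -0.15883072  0.20733205] [-3.14040747  0.0041723  -0.07692628] [ 0.21215224  0.07707964 -1.90690907]
```

View pics/w2.png

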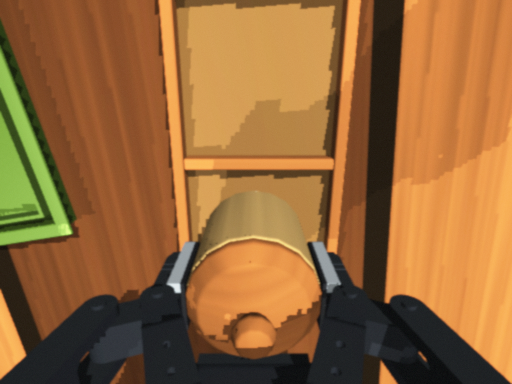

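Wrist view: the canister at (252,290) sits inside the last compartment, between its side walls (x≈187 and 332). I set it down gently.

```bash
python3 -m handwheel '[[[40,0,0,-2,0,0,0],[40,0,0,-2,0,0,0],[40,0,0,-2,0,0,0],[40,0,0,-2,0,0,0],[40,0,0,-1,0,0,0],[40,0,0,0,0,0,0],[40,0,0,0,0,0,0],[40,0,0,0,0,0,0]]]'
```

```text
clock: 5.58
tool_pos: [0.6365, -0.1594, 0.2008]
eef_rot: [3.142, -0.0, -0.077]
force: [-0.4, 0.7, -1.3]
width: 0.0527
```

```bash
python3 -m handwheel '[[[40,0,0,-1,0,0,0],[40,0,0,-1,0,0,0],[40,0,0,-1,0,0,0],[40,0,0,-1,0,0,0],[40,0,0,0,0,0,0],[40,0,0,0,0,0,0],[40,0,0,0,0,0,0],[40,0,0,0,0,0,0]]]'
```

```text
clock: 6.25
tool_pos: [0.6364, -0.1593, 0.1976]
eef_rot: [3.141, -0.001, -0.077]
force: [-2.2, 1.0, 5.4]
width: 0.0525
```

```bash
python3 -m handwheel '[[[60,0,0,0,0,0,0],[72,0,0,0,0,0,0],[80,0,0,0,0,0,0],[80,0,0,0,0,0,0],[80,0,0,4,0,0,0],[80,0,0,12,0,0,0],[80,0,0,20,0,0,0],[80,0,0,20,0,0,0]]]'
python3 -m handwheel '[[[80,0,0,20,0,0,0],[80,0,0,20,0,0,0],[80,0,0,20,0,0,0],[85,0,0,8,0,0,0],[85,-20,15,0,0,0,0],[85,-25,20,0,0,0,0.02],[85,-25,20,0,0,0,0.02],[85,-25,20,0,0,0,0.02]]]'
python3 -m handwheel '[[[85,-25,20,0,0,0,0.02],[85,-25,20,0,0,0,0.02],[85,-12,15,0,0,0,0.02],[85,-8,8,0,0,0,0.02],[85,-2,3,0,0,0,0.02],[85,0,0,0,0,0,0],[85,0,0,0,0,0,0],[85,0,0,0,0,0,0]]]'
python3 - <<'E'
from h import *
s=r.get_state();p,d=r.capture("wrist");cv2.imwrite("pics/w3.png",p[:,:,::-1])
p,d=r.capture("side");cv2.imwrite("pics/s3.png",p[:,:,::-1])
print(s["tool_pos"],s["eef_rot"],s["force"])
E
```

```text
clock: 6.92
tool_pos: [0.6362, -0.1593, 0.2536]
eef_rot: [-3.141, 0.001, -0.077]
force: [0.8, -0.4, 0.0]
width: 0.0801
clock: 7.58
tool_pos: [0.5403, -0.0838, 0.3208]
eef_rot: [-3.142, -0.0, -0.017]
force: [-0.6, 0.1, 0.5]
width: 0.0851
clock: 8.25
tool_pos: [0.4707, -0.0191, 0.3209]
eef_rot: [3.141, -0.001, 0.082]
force: [0.9, -0.5, -0.1]
width: 0.085
[ 0.47065292 -0.01913848  0.32090334] [ 3.14095448e+00 -1.29757954e-03  8.19734179e-02] [ 0.94125399 -0.46204095 -0.1050167 ]
```

View pics/w3.png

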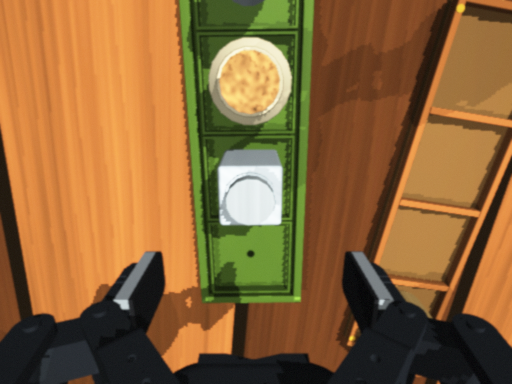

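View pics/s3.png

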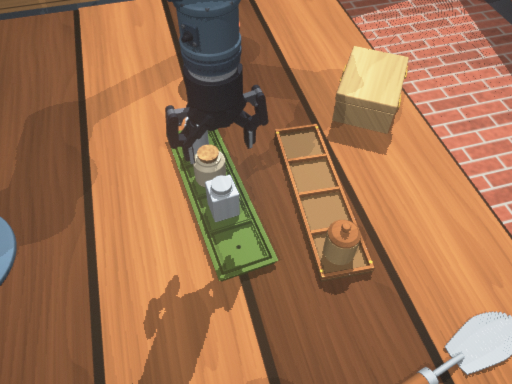

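The canister stands upright in the rightmost compartment (side 341,245). In the wrist view the square tin (250,190) is straight to the jaws. I grasp it now.

```bash
python3 -m handwheel '[[[85,-2,1.5,-15,0,0,0.004],[85,0,0,-20,0,0,0],[85,0,0,-20,0,0,0],[85,0,0,-20,0,0,0],[85,0,0,-20,0,0,0],[85,0,0,-14,0,0,0],[85,0,0,-10,0,0,0],[85,0,0,-6,0,0,0]]]'
python3 -m handwheel '[[[45,0,0,0,0,0,0],[40,0,0,0,0,0,0],[40,0,0,0,0,0,0],[40,0,0,0,0,0,0],[40,0,0,0,0,0,0],[40,0,0,0,0,0,0],[40,0,0,0,0,0,0],[40,0,0,0,0,0,0]]]'
python3 -m handwheel '[[[35,0,0,4,0,0,0],[35,0,0,8,0,0,0],[35,0,0,12,0,0,0],[35,0,0,16,0,0,0],[35,0,0,16,0,0,0],[35,0,0,12,0,0,0],[35,0,0,8,0,0,0],[35,0,0,4,0,0,0]]]'
python3 -c "
from h import *
print(r.get_state()['force']);p,d=r.capture('side');cv2.imwrite('pics/s4.png',p[:,:,::-1])"
```

```text
clock: 9.02
tool_pos: [0.4673, -0.0172, 0.1942]
eef_rot: [-3.141, 0.002, 0.086]
force: [-0.0, -0.6, 0.3]
width: 0.0848
clock: 9.68
tool_pos: [0.4681, -0.017, 0.1966]
eef_rot: [3.141, -0.002, 0.087]
force: [0.9, -0.2, 6.3]
width: 0.0474
clock: 10.35
tool_pos: [0.4677, -0.0169, 0.277]
eef_rot: [3.141, -0.001, 0.087]
force: [0.5, 0.0, -1.4]
width: 0.0477
[ 0.52507729  0.04772528 -1.4125779 ]
```

View pics/s4.png

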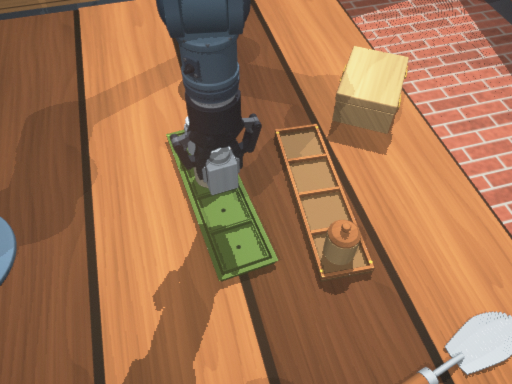

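The tin hangs upright (220,170). Next is the third compartment from the left.

```bash
python3 -m handwheel '[[[35,10,-3,0,0,0,-0.02],[35,22,-7,0,0,0,-0.02],[35,30,-9,0,0,0,-0.021],[35,32,-10,0,0,0,-0.021],[35,32,-10,0,0,0,-0.021],[35,25.5,-9,0,0,0,-0.02],[35,16,-6,0,0,0,-0.02],[35,8,-3,0,0,0,-0.02]]]'
python3 -m handwheel '[[[35,0,0,-4,0,0,0],[35,0,0,-8,0,0,0],[35,0,0,-12,0,0,0],[35,0,0,-14,0,0,0],[35,0,0,-12,0,0,0],[35,0,0,-10,0,0,0],[35,0,0,-6,0,0,0],[35,0,0,-2,0,0,0]]]'
python3 -c "
from h import *
s=r.get_state();print(s['force'],s['tool_pos']);p,d=r.capture('wrist');cv2.imwrite('pics/w5.png',p[:,:,::-1])"
```

```text
clock: 11.07
tool_pos: [0.6448, -0.0748, 0.2741]
eef_rot: [3.142, 0.0, -0.078]
force: [0.5, 0.1, -1.6]
width: 0.0479
clock: 11.73
tool_pos: [0.6416, -0.0734, 0.2059]
eef_rot: [-3.141, 0.003, -0.076]
force: [0.4, 0.5, -2.6]
width: 0.048
[ 0.42322097  0.47590963 -2.64263721] [ 0.64157123 -0.07341467  0.20586131]
```

View pics/w5.png

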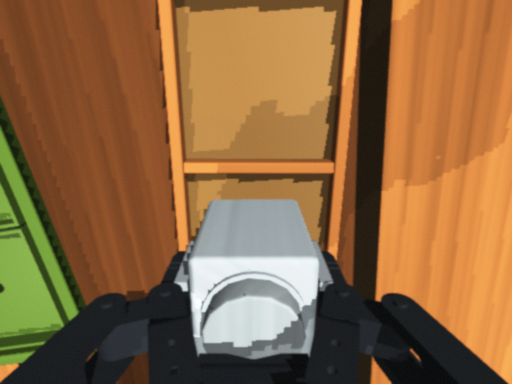

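Wrist view: the square tin (253,300) is centred in its compartment. I lower it to contact.

```bash
python3 -m handwheel '[[[35,0,0,-2,0,0,0],[35,0,0,-2,0,0,0],[35,0,0,-1.5,0,0,0],[35,0,0,-1,0,0,0],[35,0,0,-1,0,0,0],[35,0,0,-1,0,0,0],[35,0,0,-1,0,0,0],[35,0,0,0,0,0,0]]]'
```

```text
clock: 12.45
tool_pos: [0.6431, -0.0739, 0.1996]
eef_rot: [3.141, -0.001, -0.076]
force: [-2.9, 0.4, 5.4]
width: 0.0476
```

```bash
python3 -m handwheel '[[[55,0,0,0,0,0,0],[68,0,0,0,0,0,0],[78,0,0,0,0,0,0],[78,0,0,0,0,0,0],[78,0,0,4,0,0,0],[78,0,0,12,0,0,0],[78,0,0,20,0,0,0],[78,0,0,20,0,0,0]]]'
python3 -m handwheel '[[[80,0,0,20,0,0,0],[80,0,0,20,0,0,0],[80,0,0,18,0,0,0],[85,0,0,8,0,0,0],[85,-20,15,0,0,0,0],[85,-25,20,0,0,0,0.02],[85,-25,20,0,0,0,0.02],[85,-25,20,0,0,0,0.02]]]'
python3 -m handwheel '[[[85,-25,20,0,0,0,0.02],[85,-25,19,0,0,0,0.02],[85,-19,12,0,0,0,0.02],[85,-8,8,0,0,0,0.02],[85,-3,3,0,0,0,0.024],[85,0,0,0,0,0,0],[85,0,0,0,0,0,0],[85,0,0,0,0,0,0]]]'
cat >> h.py <<'E'
from scipy.spatial.transform import Rotation as Ro
def wrist(tag,jars):
    s=r.get_state();p,d=r.capture("wrist");cv2.imwrite(f"pics/{tag}.png",p[:,:,::-1])
    c=r.camera_params("wrist");M=np.array(c["mount"])
    T=np.eye(4);T[:3,:3]=Ro.from_euler("xyz",s["eef_rot"]).as_matrix();T[:3,3]=s["tool_pos"]
    print(np.round(s["tool_pos"],4),np.round(s["eef_rot"],3))
    v,u=np.mgrid[:384,:512];P=np.stack([(u-c["cx"])/c["fx"]*d,(v-c["cy"])/c["fy"]*d,d,np.ones_like(d)],-1)
    W=P@(T@M).T;W=W[...,:3];ok=d>0
    for nm,x,y,lo in jars:
        q=W[ok&(np.hypot(W[...,0]-x,W[...,1]-y)<.038)&(W[...,2]>lo)&(W[...,2]<.1)]
        if len(q): print(nm,len(q),q.min(0).round(4),q.max(0).round(4),((q.min(0)+q.max(0))/2).round(4))
E
python3 -c "
from h import *
wrist('w6',[('crock',.4627,.0633,.06),('tall',.454,.142,.06)]);p,d=r.capture('side');cv2.imwrite('pics/s6.png',p[:,:,::-1])"
```

```text
clock: 13.12
tool_pos: [0.6425, -0.0738, 0.2542]
eef_rot: [-3.141, 0.002, -0.076]
force: [0.7, -0.8, -0.5]
width: 0.0777
clock: 13.78
tool_pos: [0.5468, 0.0017, 0.3197]
eef_rot: [-3.141, 0.0, -0.016]
force: [-0.2, 0.5, 0.9]
width: 0.085
clock: 14.45
tool_pos: [0.4693, 0.0625, 0.3203]
eef_rot: [3.141, -0.001, 0.087]
force: [0.4, 0.1, -1.5]
width: 0.0848
[0.4693 0.0625 0.3203] [ 3.141e+00 -1.000e-03  8.700e-02]
crock 2751 [0.439  0.0433 0.06  ] [0.4839 0.0865 0.0763] [0.4614 0.0649 0.0682]
tall 3471 [0.432  0.1211 0.0649] [0.4745 0.1639 0.0867] [0.4533 0.1425 0.0758]
```

View pics/w6.png

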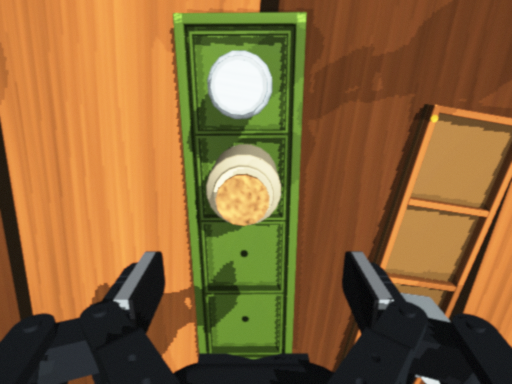

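View pics/s6.png

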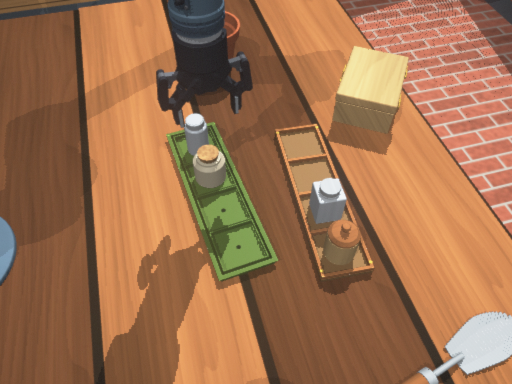

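The tin (327,202) and canister (342,245) stand upright in the rack. In the wrist view the crock's cork is at (243,198), about 7 mm nearer the robot than the jaw centre. I correct for that and grasp.

```bash
python3 -m handwheel '[[[85,-7,1.5,-10,0,0,0],[85,0,0,-20,0,0,0],[85,0,0,-22,0,0,0],[85,0,0,-22,0,0,0],[85,0,0,-20,0,0,0],[85,0,0,-16,0,0,0],[85,0,0,-12,0,0,0],[85,0,0,-7,0,0,0]]]'
python3 -m handwheel '[[[55,0,0,0,0,0,0],[50,0,0,0,0,0,0],[50,0,0,0,0,0,0],[50,0,0,0,0,0,0],[50,0,0,0,0,0,0],[50,0,0,0,0,0,0],[50,0,0,0,0,0,0],[50,0,0,0,0,0,0]]]' 50
python3 -m handwheel '[[[45,0,0,4,0,0,0],[45,0,0,8,0,0,0],[45,0,0,12,0,0,0],[45,0,0,16,0,0,0],[45,0,0,16,0,0,0],[45,0,0,12,0,0,0],[45,0,0,8,0,0,0],[45,0,0,4,0,0,0]]]'
python3 -c "
from h import *
print(r.get_state()['force']);p,d=r.capture('side');cv2.imwrite('pics/s7.png',p[:,:,::-1])"
```

```text
clock: 15.22
tool_pos: [0.4609, 0.0642, 0.1896]
eef_rot: [-3.142, 0.002, 0.087]
force: [-0.0, -1.3, -0.6]
width: 0.0851
clock: 15.88
tool_pos: [0.4615, 0.0646, 0.1919]
eef_rot: [3.141, -0.002, 0.088]
force: [-0.4, 0.1, 5.6]
width: 0.0583
clock: 16.55
tool_pos: [0.4612, 0.0647, 0.2725]
eef_rot: [3.142, -0.002, 0.088]
force: [-0.5, -0.5, -2.3]
width: 0.0582
[-0.47656988 -0.4690172  -2.29857546]
```

View pics/s7.png

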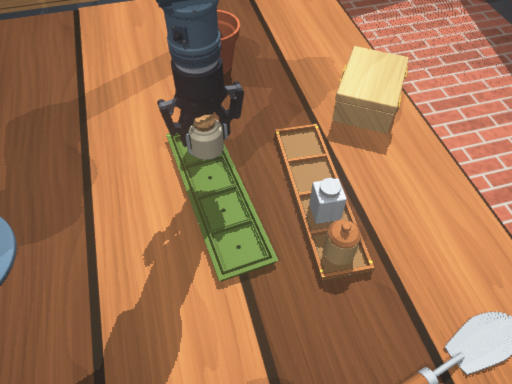

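The crock hangs upright (206,140). Next is the second compartment.

```bash
python3 -m handwheel '[[[45,10,-3,0,0,0,-0.02],[45,23,-7,0,0,0,-0.02],[45,32,-9,0,0,0,-0.021],[45,35,-10,0,0,0,-0.021],[45,35,-10,0,0,0,-0.021],[45,27.5,-8,0,0,0,-0.02],[45,18,-5,0,0,0,-0.021],[45,8,-2.5,0,0,0,-0.021]]]'
python3 -m handwheel '[[[45,0,0,-4,0,0,0],[45,0,0,-8,0,0,0],[45,0,0,-12,0,0,0],[45,0,0,-14,0,0,0],[45,0,0,-12,0,0,0],[45,0,0,-10,0,0,0],[45,0,0,-6,0,0,0],[45,0,0,-2,0,0,0]]]'
python3 -c "
from h import *
s=r.get_state();print(s['force'],s['tool_pos']);p,d=r.capture('wrist');cv2.imwrite('pics/w8.png',p[:,:,::-1])"
```

```text
clock: 17.27
tool_pos: [0.6524, 0.0087, 0.2693]
eef_rot: [3.141, -0.0, -0.08]
force: [-0.2, -0.4, -2.4]
width: 0.0585
clock: 17.93
tool_pos: [0.6481, 0.0104, 0.2013]
eef_rot: [-3.142, 0.004, -0.077]
force: [-0.2, -0.3, -1.6]
width: 0.0586
[-0.23916908 -0.27090837 -1.63242412] [0.64808987 0.01040911 0.20125321]
```

View pics/w8.png

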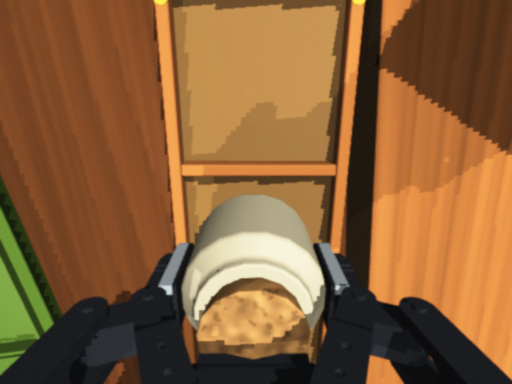

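The crock (255,300) is centred in the second compartment. I lower it.

```bash
python3 -m handwheel '[[[45,0,0,-2,0,0,0],[45,0,0,-2,0,0,0],[45,0,0,-1.5,0,0,0],[45,0,0,-1,0,0,0],[45,0,0,-1,0,0,0],[45,0,0,-1,0,0,0],[45,0,0,-0.5,0,0,0],[45,0,0,0,0,0,0]]]'
```

```text
clock: 18.65
tool_pos: [0.6496, 0.0101, 0.195]
eef_rot: [3.142, -0.001, -0.077]
force: [-2.2, -0.2, 3.4]
width: 0.0585
```

```bash
python3 -m handwheel '[[[64,0,0,0,0,0,0],[74,0,0,0,0,0,0],[82,0,0,0,0,0,0],[82,0,0,0,0,0,0],[82,0,0,4,0,0,0],[82,0,0,12,0,0,0],[82,0,0,20,0,0,0],[82,0,0,20,0,0,0]]]'
python3 -m handwheel '[[[82,0,0,20,0,0,0],[82,0,0,20,0,0,0],[82,0,0,20,0,0,0],[85,0,0,9,0,0,0],[85,-20,13,0,0,0,0],[85,-26,18,0,0,0,0.02],[85,-28,19,0,0,0,0.02],[85,-28,19,0,0,0,0.02]]]'
python3 -m handwheel '[[[85,-28,19,0,0,0,0.02],[85,-28,19,0,0,0,0.02],[85,-22,13,0,0,0,0.02],[85,-11,8,0,0,0,0.02],[85,-5,4,0,0,0,0.025],[85,0,0,0,0,0,0],[85,0,0,0,0,0,0],[85,0,0,0,0,0,0]]]'
python3 -c "
from h import *
wrist('w9',[('tall',.454,.142,.06)]);p,d=r.capture('side');cv2.imwrite('pics/s9.png',p[:,:,::-1])"
```

```text
clock: 19.32
tool_pos: [0.6491, 0.0102, 0.2511]
eef_rot: [3.142, 0.001, -0.077]
force: [0.8, 1.1, 0.5]
width: 0.082
clock: 19.98
tool_pos: [0.5464, 0.0795, 0.3194]
eef_rot: [-3.141, -0.001, -0.017]
force: [0.4, -0.6, -0.1]
width: 0.0852
clock: 20.65
tool_pos: [0.4549, 0.1416, 0.3194]
eef_rot: [3.141, -0.002, 0.087]
force: [-0.3, -0.4, -0.0]
width: 0.0851
[0.4549 0.1416 0.3194] [ 3.141e+00 -2.000e-03  8.700e-02]
tall 2758 [0.4313 0.1251 0.06  ] [0.4743 0.1647 0.0863] [0.4528 0.1449 0.0732]
```

View pics/w9.png

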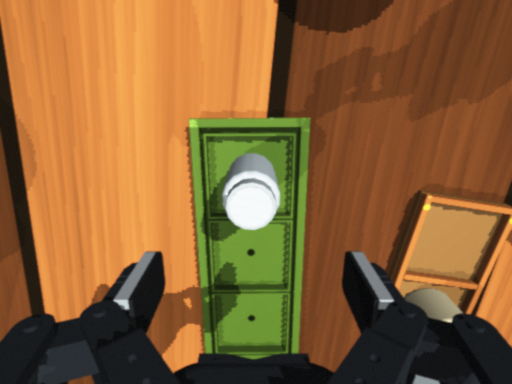

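View pics/s9.png

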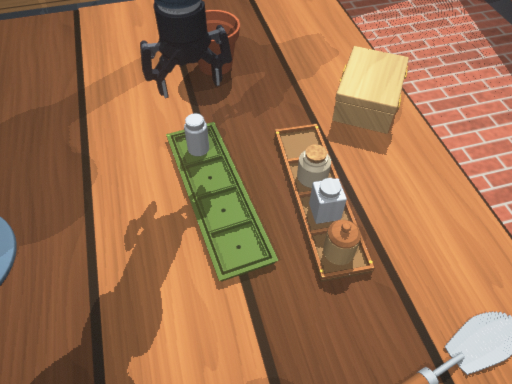

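Three jars stand in the rack: crock (314,168), tin (327,202) and canister (342,245). The tall tin (251,195 in the wrist view) is centred under the gripper.

```bash
python3 -m handwheel '[[[85,-1.5,1,-10,0,0,0],[85,0,0,-20,0,0,0],[85,0,0,-22,0,0,0],[85,0,0,-20,0,0,0],[85,0,0,-18,0,0,0],[85,0,0,-15,0,0,0],[85,0,0,-12,0,0,0],[85,0,0,-6,0,0,0]]]'
python3 -m handwheel '[[[40,0,0,0,0,0,0],[36,0,0,0,0,0,0],[36,0,0,0,0,0,0],[36,0,0,0,0,0,0],[36,0,0,0,0,0,0],[36,0,0,0,0,0,0],[36,0,0,0,0,0,0],[36,0,0,0,0,0,0]]]' 40
python3 -m handwheel '[[[32,0,0,4,0,0,0],[32,0,0,8,0,0,0],[32,0,0,12,0,0,0],[32,0,0,16,0,0,0],[32,0,0,16,0,0,0],[32,0,0,12,0,0,0],[32,0,0,8,0,0,0],[32,0,0,4,0,0,0]]]'
python3 -c "
from h import *
print(r.get_state()['force']);p,d=r.capture('side');cv2.imwrite('pics/s10.png',p[:,:,::-1])"
```

```text
clock: 21.42
tool_pos: [0.452, 0.1425, 0.1945]
eef_rot: [3.141, 0.002, 0.087]
force: [-0.6, -0.7, -0.1]
width: 0.085
clock: 22.08
tool_pos: [0.4528, 0.1432, 0.1973]
eef_rot: [3.142, -0.003, 0.088]
force: [-0.0, -0.5, 6.8]
width: 0.0431
clock: 22.75
tool_pos: [0.4522, 0.1432, 0.2775]
eef_rot: [-3.141, -0.002, 0.088]
force: [0.6, -0.6, -1.9]
width: 0.0431
[ 0.59264543 -0.60997298 -1.89066129]
```

View pics/s10.png

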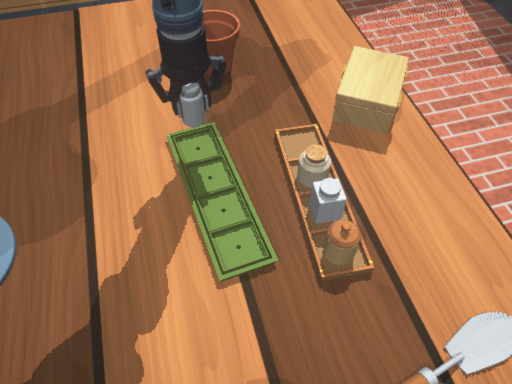

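The tall tin hangs upright (192,105). It goes to the leftmost compartment.

```bash
python3 -m handwheel '[[[32,12,-3,0,0,0,-0.02],[32,25,-6,0,0,0,-0.02],[32,34,-8,0,0,0,-0.021],[32,37,-9,0,0,0,-0.021],[32,37,-9,0,0,0,-0.021],[32,30,-7.5,0,0,0,-0.02],[32,20,-5,0,0,0,-0.021],[32,9,-2,0,0,0,-0.021]]]'
python3 -m handwheel '[[[32,0,0,-4,0,0,0],[32,0,0,-8,0,0,0],[32,0,0,-12,0,0,0],[32,0,0,-14,0,0,0],[32,0,0,-12,0,0,0],[32,0,0,-10,0,0,0],[32,0,0,-6,0,0,0],[32,0,0,-2,0,0,0]]]'
python3 -c "
from h import *
s=r.get_state();print(s['force'],s['tool_pos']);p,d=r.capture('wrist');cv2.imwrite('pics/w11.png',p[:,:,::-1])"
```

```text
clock: 23.47
tool_pos: [0.6584, 0.0924, 0.2746]
eef_rot: [3.141, -0.0, -0.08]
force: [-0.8, 0.7, -1.2]
width: 0.0431
clock: 24.13
tool_pos: [0.6544, 0.0939, 0.2063]
eef_rot: [3.141, 0.004, -0.076]
force: [0.4, 0.7, -1.2]
width: 0.0431
[ 0.43404442  0.72667064 -1.15834786] [0.65442008 0.09390446 0.20633564]
```

View pics/w11.png

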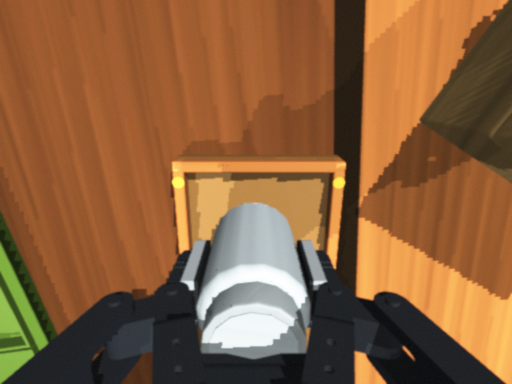

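The tall tin (255,300) is centred in the end compartment. I lower it.

```bash
python3 -m handwheel '[[[32,0,0,-2,0,0,0],[32,0,0,-2,0,0,0],[32,0,0,-1.5,0,0,0],[32,0,0,-1,0,0,0],[32,0,0,-1,0,0,0],[32,0,0,-1,0,0,0],[32,0,0,-1,0,0,0],[32,0,0,0,0,0,0]]]'
```

```text
clock: 24.85
tool_pos: [0.6561, 0.0936, 0.2003]
eef_rot: [-3.142, -0.001, -0.077]
force: [-3.2, -0.3, 6.8]
width: 0.0428
```

Contact. I release, rise and back away so the top camera is clear.

```bash
python3 -m handwheel '[[[50,0,0,0,0,0,0],[62,0,0,0,0,0,0],[74,0,0,0,0,0,0],[74,0,0,0,0,0,0],[74,0,0,4,0,0,0],[74,0,0,12,0,0,0],[74,0,0,20,0,0,0],[74,0,0,20,0,0,0]]]'
python3 -m handwheel '[[[74,0,0,20,0,0,0],[74,0,0,20,0,0,0],[74,0,0,20,0,0,0],[74,-20,0,10,0,0,0],[74,-30,0,0,0,0,0],[74,-35,0,0,0,0,0],[74,-35,0,0,0,0,0],[74,-35,0,0,0,0,0]]]'
python3 -m handwheel '[[[74,-30,20,0,0,0,0],[74,-20,25,0,0,0,0],[74,-5,25,0,0,0,0],[74,0,20,0,0,0,0],[74,0,10,0,0,0,0],[74,0,5,0,0,0,0],[74,0,0,0,0,0,0],[74,0,0,0,0,0,0]]]'
python3 - <<'E'
from h import *
p,d=r.capture("top");cv2.imwrite("pics/t12.png",p[:,:,::-1]);W=cloud("top",d)
q,_=r.capture("side");cv2.imwrite("pics/s12.png",q[:,:,::-1])
c0=np.array([.6465,-.0322]);a=-.0771
for nm,yy,h in(("tall",.126,.080),("crock",.042,.07),("sq",-.042,.076),("can",-.126,.08)):
    X=W-np.array([*c0,0]);x=X[...,0]*np.cos(a)+X[...,1]*np.sin(a);y=-X[...,0]*np.sin(a)+X[...,1]*np.cos(a)
    top=.008+h
    m=(d>0)&(abs(x)<.04)&(abs(y-yy)<.04)&(W[...,2]>top-.02)&(W[...,2]<.12)
    print(nm,m.sum(),((x[m].min()+x[m].max())/2).round(4),((y[m].min()+y[m].max())/2-yy).round(4),W[...,2][m].max().round(4),"exp",top)
s=r.get_state();print(s["tool_pos"],s["clock"],s["force"])
E
```

```text
clock: 25.52
tool_pos: [0.6556, 0.0936, 0.2555]
eef_rot: [3.141, 0.001, -0.077]
force: [0.5, -1.1, -0.1]
width: 0.0741
clock: 26.18
tool_pos: [0.4996, 0.0936, 0.3259]
eef_rot: [-3.141, -0.002, -0.077]
force: [-0.0, 1.0, -0.5]
width: 0.0743
clock: 26.85
tool_pos: [0.4464, 0.1982, 0.3249]
eef_rot: [3.141, -0.0, -0.077]
force: [-0.2, 0.5, -0.4]
width: 0.0738
tall 406 -0.0012 -0.0004 0.091 exp 0.088
crock 577 -0.0009 -0.0007 0.0808 exp 0.07800000000000001
sq 613 0.0008 0.0003 0.0866 exp 0.08399999999999999
can 469 0.0001 0.0007 0.0909 exp 0.088
[0.44629889 0.19780884 0.32468366] 26.95 [ 0.17747781 -0.144785   -0.25201214]
```

View pics/t12.png

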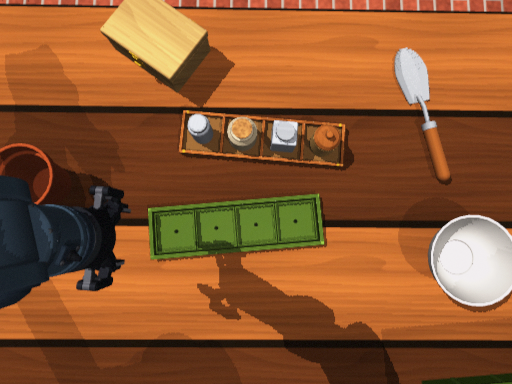

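View pics/s12.png

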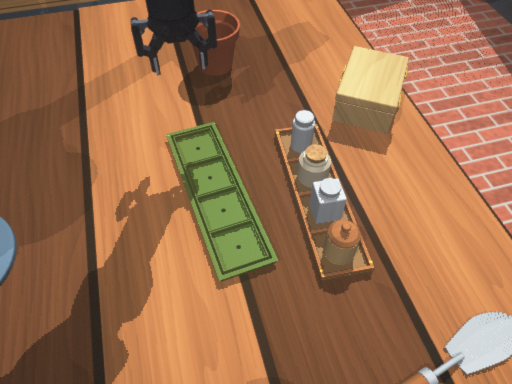

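The top view shows all four jars in the rack in order, at (199,127), (242,132), (285,137) and (326,138), and the side view shows them upright. The centres are within 1.5 mm. All four tops read about 3 mm high, and so did the tall tin's top when it stood in the tray, so I take it as a camera bias. I hand the job in.

```bash
python3 -c "
from workcell import r
print(r.close_job())"
```

```text
the job is handed in; nothing more can be done
None
```

All four jars are in the rack in their original order: tall tin, crock, square tin, canister from the left. I lowered each one until the wrist force showed it touching the floor, then released it, and handed the job in at about 27 s of the 96 s allowed.

- **Position:** the last top view put every jar within 1.5 mm of its compartment's middle.
- **Upright and clear:** the side view showed all four standing upright, with the gripper well away from them.
- **Disagreement:** the jar tops read about 3 mm higher than expected. The tall tin's top, measured in the tray beforehand, read high by the same amount, so I put this down to a camera height bias rather than a raised foot. I did not check it further.

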